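Slide a glaze sample hanger into the display rail

ROBOT

A 6-joint arm with a two-finger parallel gripper is mounted at the origin on a cart in front of the work surface, level with it; the furniture and walls round the work are solid. World frame = base frame: x ahead of the robot, y to its left, z up, the work surface at z = 0. Lengths are in m, angles in rad, forces in N, time in s.
With the tool pointing down it reaches from about 0.35 to 0.95 m from the base axis. Payload 17.4 kg.
Tool frame: the origin (TCP) lies on the front face of the gripper's body, between the roots of the fingers; the fingertips stand 84 mm ahead of it and the grasp point (between the pads) lies 65 mm ahead of it (tip_extent is the distance from the TCP to the fingertips, in m); z points along the fingers, y is the line along which they close (so a half turn about z gives the same grasp; the last joint's range is limited). The gripper opens to 93 mm and grips with 3 to 60 N. Pads are 15 mm wide; open, the fingers measure 128 mm over their backs; the gripper's body (75 mm by 188 mm) begins 65 mm behind the grasp point.
Start: joints at [1.135, 0.116, 1.442, -0, 1.584, -0.038], TCP at [0.261, 0.622, 0.303] pointing down, gripper open.
Joint ranges: [-2.83, 2.83], [-0.83, 2.19], [0.07, 2.5], [-1.14, 4.28], [0.01, 3], [-2.97, 2.97]. Speed limits (rad/s): [1.89, 1.89, 2.22, 3.14, 3.14, 3.14].

INTERFACE

Orientations are given as a 3x3 rotation matrix whose columns are the frame's x, y, z axes.
In Python, from workcell import read_state, grab_frame, hand_in, tip_extent gives the robot as it stands. The module is installed in compiled form; this text tells all that it offers.
- The arm moves only by the shell command python3 -m jog 'ROWS' [FORCE]. ROWS is JSON, a list of rows, each a list of 7 numbers: the turn, a rotation vector about the tool's x, y, z in rad, then the shift along the tool's x, y, z in m, then the closure in counts, from 0 (fully open) to 255 (shut). A call has 1 to 5 rows; each row is the pose to reach, as a shift and turn from the pose commanded when the call began, along the tool's axes at that moment; what a row does not reach only later rows make up. A row lasts 1/8 s, in which the tool goes at most 62.5 mm and 10.7 degrees, less where a joint would pass 70% of its speed; a pose out of reach is approached as far as the arm can. A call with a gripper value outside its range is refused whole. The fingers move at their own pace and stop on an object; FORCE is the grip in N (left out, the last holds). Time passes only in rows, so rows that repeat a pose let the fingers close. It gives the time, the measured TCP pose, the force, the opening and the grip force at its end, in the units of the state.
- read_state(): the state, without advancing time (a new reading comes with each control period).
- grab_frame(name): name is "side" or "top"; returns a dict with "frame" (420x560x3 uint8, blue, green, red), "fx", "fy", "cx", "cy" (pixels), "distortion" ([k1, k2, p1, p2, k3] as OpenCV has them; the pictures are not rectified), "extrinsics" (4x4, takes a point from world to camera coordinates). Camera axes: x right, y down, z forward; pixel columns grow to the right and rows downward; lengths in m; the calibration is good to about 2 mm. A picture is of the moment at which its call begins. There is no depth.
- hand_in(): hands the job in; it is judged then, once.
The state is a dict: "clock": time; "joint_positions": joint angles; "joint_velocities": joint speeds; "joint_efforts": joint torques, N m; "position": TCP position; "ee_rot": TCP orientation; "force": force on the tool from outside, world axes, zero at the start; "wrist_torque": the same for the moment, N m; "grip_width": finger opening in m; "gripper_force": force on a finger pad.
Only numpy, scipy, OpenCV 4.12 (cv2) and the standard library are available. Lean on these libraries where they do the work, as an engineer would, in place of code of your own. Each camera call takes 0.05 s, during which the arm holds its last target. There are 200 camera calls.

TASK

Hang the teal glaze sample on the display rail: pick up its hanger, enter the foot, sloping nose first, at the open flared end of the rail and slide it along inside until it is home against the hidden end stop; press it there gently until the rubber buffer gives a little, then let go, so that it stays with the roller catch in the notch of its foot. Do not force it against the rail or the stop, and leave the orange sample, the jars and the eraser where they are.

Things in the scene. Friction and masses are not known exactly. Their poses are not given: they have to be found in the camera images.
- hanger_teal: Loose hanger, 0.3 kg, with a teal glaze test tile, standing on its steel foot. Origin: centre of the foot's underside; x towards the sloping nose, y to the tile side, z up. Foot x -20 to 26 mm, y -11 to 11, 10 high; its top slopes from 10 to 3 mm over the last 12 mm of nose. 11 mm wide, 3 mm deep cross notch in its top at x = 0, y -11 to -4.
- teal_grip (a point): Middle of the teal hanger's teal plastic grip head, 62 mm above the foot's underside; axes as the hanger. Head: 28 mm along x, 17 mm along y, 32 mm high; grip it from above across x. Below it a neck, 26 mm along x, 7 mm thick. The 50 x 50 x 9 mm tile hangs upright beside it: y 28 to 37 mm, x -25 to 25, its top edge 10 mm below this point.
- hanger_orange: Like the teal hanger in every size, but with an orange tile and orange grip head. Origin: centre of the foot's underside. It stays where it stands.
- rack: Fixed display rail: aluminium C-channel, slot on top, 230 mm long, on a wooden board 68 mm wide, 12 high. Origin: underside of the board; x along the rail inwards from the open end (at x = -110 mm), y to the side where tiles shall hang (robot side), z up. Rail outside: y -16.5 to 16.5, z 26 to 47 mm. Far end capped.
- rack_mouth (a point): Open end of the rail, middle of the channel floor (30 mm above the table); x into the rail, y to the tile side, z up. Inside: 25 mm wide, 13 high; 4 mm lips leave a 12 mm slot for the neck. The side walls flare outwards over 12 mm before this point. In the rail the hanger's origin has y = 0 within 1.5 mm, z = 0 to 3 mm.
- rack_end (a point): Middle of the capped far end, on the channel floor. A clamp with a stop block in the channel is set somewhere along the rail, differently each time, not measured: home is with the hanger's origin 110 to 180 mm past the open end. The clamp stands firm to 100 N, sits on the -y side and top and reaches 33 mm above the channel floor.
- catch (a joint): Height (m) of the clamp's sprung brass roller: 0 free, 0.005 on top of a foot, 0.002 dropped in the notch (home). Spring 0.8 to 1.6 N; the nose lifts it against a few N (below 6), then the foot slides 9 mm to the notch.
- buffer (a joint): How far (m) the rubber buffer of the hidden stop is pressed in: 0 free, 3 N per mm, at most 3.5 mm, then hard. The nose meets it when the roller is 0.5 mm past the middle of the notch; let go, it eases the hanger back and the roller stays in the notch.
- pot: Small round screw-top jar, blue lid, 43 mm in diameter, 45 mm high; origin centre of underside; bystander.
- amber: Small round amber jar with a white lid, 43 mm in diameter, 39 mm high; origin centre of underside; bystander.
- rubber: Blue and white eraser, 22 x 52 x 12 mm; origin centre of underside; bystander.

How it is judged:
By the outcome, as a careful person would: the job done as asked, in the order asked, and still so for the second after the job is handed in, with the robot touching nothing.
It also fails if it takes over 72 s, if anything falls off the work surface, if the arm or the gripper's body presses on something with over 40 N, if the wrist force passes 120 N, or if a joint passes its speed limit or range.

## Working session

There is one attempt and no reset: what is moved stays moved. The work goes in short steps, Python scripts to look and compute and a shell command to move; the robot and the scene stay as the last step left them, time stands still between calls to the robot, and variables do not carry over. Pictures are saved under pics/ and viewed, at most 10 in all, crops included, and the job is handed in when it is done.

```bash
mkdir -p pics; python3 - <<'E'
from workcell import *
import cv2,numpy as np
np.set_printoptions(precision=4,suppress=True)
for n in("side","top"):
    f=grab_frame(n);cv2.imwrite(f"pics/{n}0.png",f["frame"])
    E=np.array(f["extrinsics"]);print(n,f["fx"],f["fy"],f["cx"],f["cy"],f["distortion"]);print(E,-E[:3,:3].T@E[:3,3])
s=read_state();print(s["clock"],s["position"],s["ee_rot"],s["force"],s["grip_width"])
E
```

```text
side 469.5899550952157 469.5899550952157 279.8575263293562 211.5033827143428 [-0.1286  0.      0.      0.      0.    ]
[[ 0.4612  0.8873  0.0035 -0.2463]
 [ 0.7411 -0.3831 -0.5513 -0.3659]
 [-0.4878  0.2569 -0.8343  1.426 ]
 [ 0.      0.      0.      1.    ]] [ 1.0804 -0.2879  0.9888]
top 420.2919387395157 420.2919387395157 278.75620452255055 207.62434093495924 [-0.0552  0.      0.      0.      0.    ]
[[-0.0118 -0.9999 -0.012   0.0153]
 [-0.9956  0.0128 -0.0927  0.532 ]
 [ 0.0929  0.0109 -0.9956  0.9616]
 [ 0.      0.      0.      1.    ]] [ 0.4405 -0.002   1.0069]
0.1 [0.2615 0.6222 0.3021] [[-0.9219  0.3874 -0.0004]
 [ 0.3874  0.9219 -0.0009]
 [ 0.     -0.001  -1.    ]] [ 0.0724 -0.0837  0.212 ] 0.09284023940128723
```

View pics/side0.png

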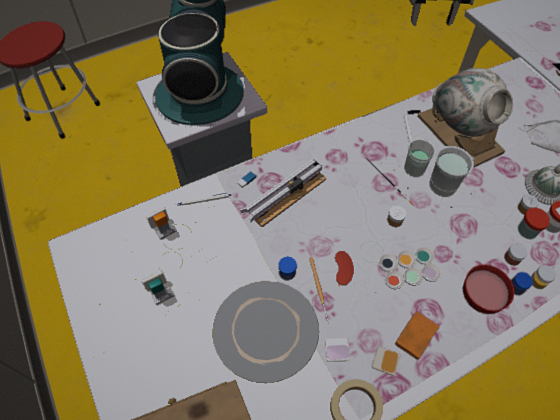

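View pics/top0.png

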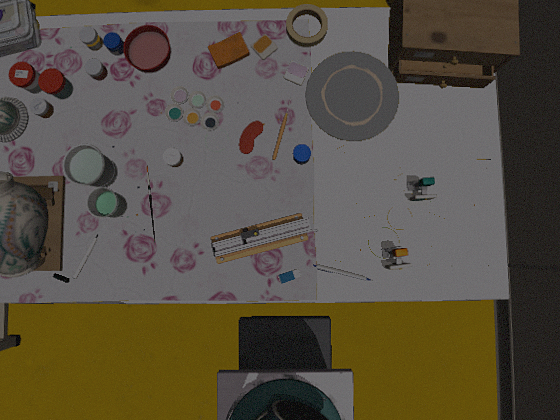

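The two views show the rail at about (213–310, 215–260) in the top picture. Its open end is to the right and the clamp is near (248, 232). The teal hanger is at (420, 187), the orange one at (395, 253). I'll zoom in on these.

```bash
python3 - <<'E'
import cv2,numpy as np
t=cv2.imread("pics/top0.png");s=cv2.imread("pics/side0.png")
a=cv2.resize(t[195:275,200:330],None,fx=6,fy=6,interpolation=cv2.INTER_CUBIC)[:,:780]
b=cv2.resize(t[165:215,385:450],None,fx=6,fy=6,interpolation=cv2.INTER_CUBIC)
c=cv2.resize(s[260:310,130:190],None,fx=6,fy=6,interpolation=cv2.INTER_CUBIC)
cv2.imwrite("pics/railtop.png",a)
m=np.hstack([b,c]);cv2.imwrite("pics/hang.png",m)
E
```

```text
(no output)
```

View pics/railtop.png

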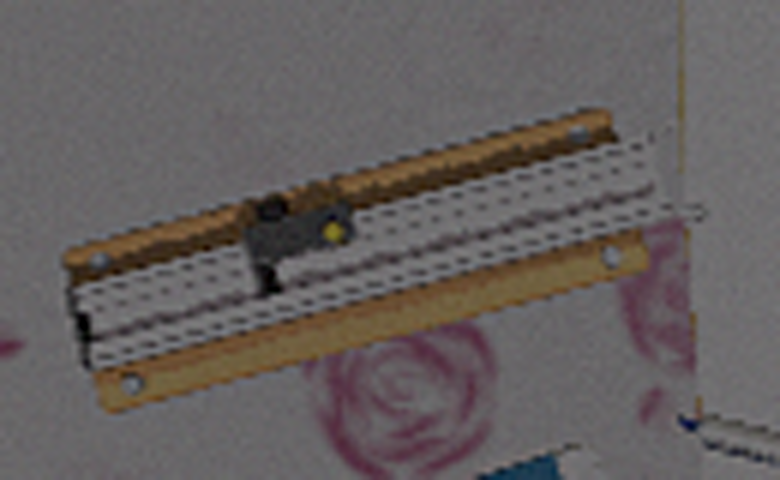

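View pics/hang.png

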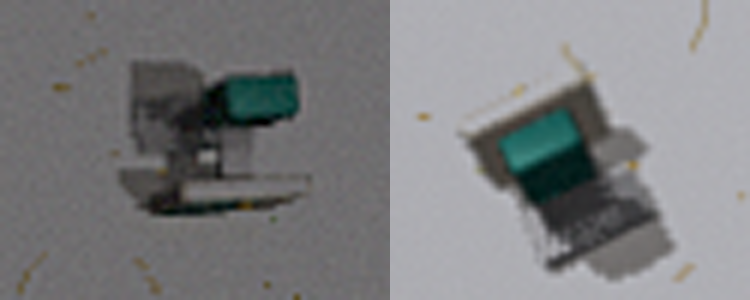

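The rail crop shows the board corners at (65,255), (610,115), (648,262), (105,408), the open end on the right and the clamp with its roller at (335,230). The hanger crop shows the teal head's top at (260,97) in the top view and (541,145) in the side view. The tile is on the robot side, so the nose points left towards the rail. I'll turn these pixels into positions.

```bash
cat > h.py <<'E'
from workcell import *
import cv2,numpy as np
np.set_printoptions(precision=4,suppress=True)
def ray(f,px):
    K=np.array([[f["fx"],0,f["cx"]],[0,f["fy"],f["cy"]],[0,0,1.]])
    p=cv2.undistortPoints(np.array(px,float).reshape(-1,1,2),K,np.array(f["distortion"],float)).reshape(-1,2)
    E=np.array(f["extrinsics"]);R=E[:3,:3]
    return -R.T@E[:3,3], np.c_[p,np.ones(len(p))]@R
def plane(f,px,z):
    c,d=ray(f,px);return c+d*((z-c[2])/d[:,2])[:,None]
def proj(f,P):
    K=np.array([[f["fx"],0,f["cx"]],[0,f["fy"],f["cy"]],[0,0,1.]]);E=np.array(f["extrinsics"])
    return cv2.projectPoints(np.array(P,float).reshape(-1,1,3),cv2.Rodrigues(E[:3,:3])[0],E[:3,3],K,np.array(f["distortion"],float))[0].reshape(-1,2)
E
python3 - <<'E'
from h import *
T=grab_frame("top");S=grab_frame("side")
cr=lambda p,o:(np.array(p,float)+.5)/6-.5+np.array(o)
r=plane(T,cr([[65,255],[610,115],[648,262],[105,408]],(200,195)),.012)
print("board",r[:,:2],r.mean(0))
for a,b in((0,1),(3,2)):
    d=r[a]-r[b];print("yaw deg from +y",np.degrees(np.arctan2(-d[0],d[1])),np.linalg.norm(d))
print("mouth lines",plane(T,cr([[655,135],[700,212],[85,290],[95,365],[335,230],[350,205],[270,290],[250,240]],(200,195)),.047)[:,:2])
print("head top view",plane(T,cr([[260,97],[222,75],[298,72],[298,118],[225,123]],(385,165)),.078)[:,:2])
print("head side view",plane(S,cr([[151,145],[110,145],[178,108],[192,145],[125,180]],(130,260)),.078)[:,:2])
t=plane(T,cr([[183,180],[310,178],[183,203]],(385,165)),.052);print("tile top",t)
print("tile side",plane(S,cr([[75,135],[200,80]],(130,260)),.052))
for n,f in(("T",T),("S",S)):
    h=cv2.cvtColor(f["frame"],cv2.COLOR_BGR2HSV)
    m=cv2.inRange(h,(80,100,70),(97,255,255)); x0,y0=(385,165) if n=="T" else (130,260)
    q=np.zeros_like(m);q[y0:y0+50,x0:x0+65]=m[y0:y0+50,x0:x0+65]
    c=max(cv2.findContours(q,0,1)[0],key=cv2.contourArea);R=cv2.minAreaRect(c);print(n,R,plane(f,[R[0]],.078))
    b=plane(f,cv2.boxPoints(R),.078);print(b[:,:2])
E
```

```text
board [[ 0.4653  0.1717]
 [ 0.5181 -0.0443]
 [ 0.4599 -0.0583]
 [ 0.4051  0.1559]] [0.4621 0.0562 0.012 ]
yaw deg from +y 13.724046466145438 0.22239916589303044
yaw deg from +y 14.349488645449512 0.22105061870262555
mouth lines [[ 0.5075 -0.0598]
 [ 0.4779 -0.0764]
 [ 0.451   0.158 ]
 [ 0.4226  0.1541]
 [ 0.4728  0.0625]
 [ 0.4822  0.0567]
 [ 0.4503  0.0874]
 [ 0.4693  0.0949]]
head top view [[ 0.5833 -0.3266]
 [ 0.5918 -0.3127]
 [ 0.5926 -0.3414]
 [ 0.5753 -0.3406]
 [ 0.5737 -0.313 ]]
head side view [[ 0.5892 -0.3296]
 [ 0.5825 -0.3429]
 [ 0.5798 -0.3159]
 [ 0.5958 -0.3164]
 [ 0.5978 -0.3425]]
tile top [[ 0.5556 -0.3045  0.052 ]
 [ 0.5558 -0.3536  0.052 ]
 [ 0.5468 -0.3041  0.052 ]]
tile side [[ 0.5586 -0.3548  0.052 ]
 [ 0.5584 -0.3055  0.052 ]]
T ((428.0, 181.0), (4.0, 8.0), 90.0) [[ 0.5828 -0.3268  0.078 ]]
[[ 0.5874 -0.3179]
 [ 0.5872 -0.3361]
 [ 0.5781 -0.3356]
 [ 0.5783 -0.3175]]
S ((154.30001831054688, 283.1000061035156), (5.813776969909668, 12.074766159057617), 63.43495178222656) [[ 0.5873 -0.33    0.078 ]]
[[ 0.581  -0.3431]
 [ 0.5795 -0.3178]
 [ 0.5936 -0.3169]
 [ 0.595  -0.342 ]]
```

```bash
for i in 1 2 3; do :; done
python3 -m jog '[[0,0,0,-0.03,-0.035,0,0],[0,0,0,-0.065,-0.073,0,0],[0,0,0,-0.1,-0.113,0,0],[0,0,0,-0.135,-0.152,0,0],[0,0,0,-0.17,-0.19,0,0]]'
python3 -m jog '[[0,0,0,-0.035,-0.04,0,0],[0,0,0,-0.07,-0.08,0,0],[0,0,0,-0.105,-0.12,0,0],[0,0,0,-0.14,-0.16,0,0],[0,0,0,-0.17,-0.19,0,0]]'
python3 -m jog '[[0,0,0,-0.035,-0.04,0,0],[0,0,0,-0.07,-0.08,0,0],[0,0,0,-0.105,-0.12,0,0],[0,0,0,-0.14,-0.16,0,0],[0,0,0,-0.17,-0.19,0,0]]'
python3 -m jog '[[0,0,-0.08,-0.035,-0.04,0,0],[0,0,-0.16,-0.07,-0.08,0,0],[0,0,-0.24,-0.105,-0.12,0,0],[0,0,-0.32,-0.14,-0.16,0,0],[0,0,-0.398,-0.156,-0.181,0,0]]'
```

```text
clock: 0.82
position: [0.3448, 0.3797, 0.3027]
ee_rot: [[-0.922, 0.387, 0.0], [0.387, 0.922, 0.0], [-0.0, 0.0, -1.0]]
force: [0.7, 0.1, -0.1]
grip_width: 0.0929
gripper_force: 0.0
clock: 1.45
position: [0.4279, 0.1384, 0.3029]
ee_rot: [[-0.922, 0.388, 0.001], [0.388, 0.922, 0.0], [-0.001, 0.0, -1.0]]
force: [0.6, -0.1, 0.4]
grip_width: 0.0929
gripper_force: 0.0
clock: 2.08
position: [0.511, -0.1028, 0.3027]
ee_rot: [[-0.922, 0.388, 0.0], [0.388, 0.922, -0.0], [-0.0, -0.0, -1.0]]
force: [0.6, 0.4, 0.3]
grip_width: 0.0932
gripper_force: 0.0
clock: 2.7
position: [0.5848, -0.3304, 0.3018]
ee_rot: [[-1.0, -0.001, -0.001], [-0.001, 1.0, 0.0], [0.001, 0.0, -1.0]]
force: [-0.4, 0.9, 0.2]
grip_width: 0.0929
gripper_force: 0.0
```

```bash

python3 -m jog '[[0,0,0,0,0,0.04,0],[0,0,0,0,0.001,0.08,0],[0,0,0,0,0.001,0.12,0],[0,0,0,0,0.002,0.15,0],[0,0,0,0,0.002,0.173,0]]'
python3 -m jog '[[0,0,0,0,0,0,60],[0,0,0,0,0,0,100],[0,0,0,0,0,0,130],[0,0,0,0,0,0,145],[0,0,0,0,0,0,155]]' 10
python3 -m jog '[[0,0,0,0,0,0,170],[0,0,0,0,0,0,185],[0,0,0,0,0,0,200],[0,0,0,0,0,0,220],[0,0,0,0,0,0,255]]' 10
python3 -m jog '[[0,0,0,0,0,0,255],[0,0,0,0,0,0,255],[0,0,0,0,0,0,255]]' 35
python3 - <<'E'
from h import *
a=grab_frame("side")["frame"][225:325,90:220];b=grab_frame("top")["frame"][145:245,375:505]
cv2.imwrite("pics/g1.png",np.hstack([cv2.resize(x,(390,300)) for x in(a,b)]))
print(read_state()["force"])
E
```

```text
clock: 3.32
position: [0.5843, -0.3259, 0.1282]
ee_rot: [[-1.0, -0.0, -0.001], [-0.0, 1.0, 0.001], [0.001, 0.001, -1.0]]
force: [0.2, 0.9, 0.1]
grip_width: 0.093
gripper_force: 0.0
clock: 3.95
position: [0.5846, -0.3261, 0.1302]
ee_rot: [[-1.0, -0.0, 0.0], [-0.0, 1.0, -0.0], [-0.0, -0.0, -1.0]]
force: [-0.1, 0.3, -0.9]
grip_width: 0.0475
gripper_force: 0.0
clock: 4.58
position: [0.5846, -0.3261, 0.1298]
ee_rot: [[-1.0, -0.0, 0.0], [-0.0, 1.0, -0.0], [-0.0, -0.0, -1.0]]
force: [-0.4, -1.6, -0.2]
grip_width: 0.0283
gripper_force: 9.9
clock: 4.95
position: [0.5845, -0.3261, 0.1297]
ee_rot: [[-1.0, -0.0, -0.0], [-0.0, 1.0, 0.0], [0.0, 0.0, -1.0]]
force: [0.1, -1.4, -0.1]
grip_width: 0.0281
gripper_force: 34.8
[ 0.0192 -1.0922 -0.2521]
```

View pics/g1.png

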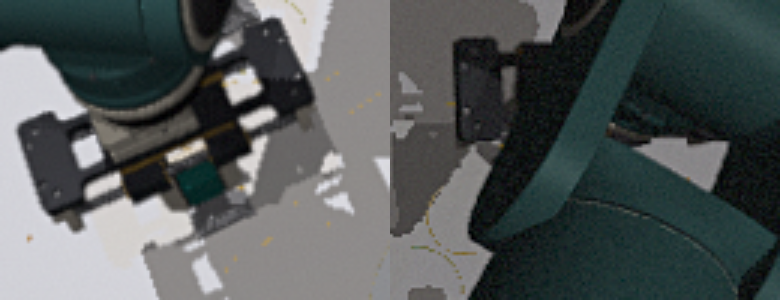

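The head is gripped squarely: the opening reads 28.1 mm and the teal head shows between the fingers at about (200,180). I'll lift, carry it to 60 mm short of the mouth and turn it by 14°.

```bash

python3 -m jog '[[0,0,0,0,0,-0.02,255],[0,0,0,0,0,-0.05,255],[0,0,0,0,0,-0.085,255],[0,0,0,0.005,0.01,-0.11,255],[0,0,0,0.01,0.03,-0.12,255]]'
python3 -m jog '[[0,0,-0.05,0.015,0.035,0,255],[0,0,-0.1,0.03,0.075,0,255],[0,0,-0.15,0.045,0.115,0,255],[0,0,-0.2,0.06,0.155,0,255],[0,0,-0.245,0.0714,0.1877,0,255]]'
python3 -m jog '[[0,0,0,0,0,0.02,255],[0,0,0,0,0,0.045,255],[0,0,0,0,0,0.065,255],[0,0,0,0,0,0.075,255],[0,0,0,0,0,0.075,255]]'
python3 - <<'E'
from h import *
f=grab_frame("side");cv2.imwrite("pics/s2f.png",f["frame"])
cv2.imwrite("pics/s2.png",cv2.resize(f["frame"][140:240,220:350],None,fx=6,fy=6,interpolation=cv2.INTER_CUBIC))
g=grab_frame("top");cv2.imwrite("pics/t2f.png",g["frame"])
print(read_state()["position"],read_state()["force"])
E
```

```text
clock: 5.68
position: [0.5745, -0.2958, 0.2522]
ee_rot: [[-1.0, 0.001, 0.002], [0.0, 1.0, -0.001], [-0.002, -0.001, -1.0]]
force: [1.7, 0.9, -2.9]
grip_width: 0.0275
gripper_force: 34.8
clock: 6.3
position: [0.5019, -0.1062, 0.2495]
ee_rot: [[-0.97, -0.245, -0.0], [-0.245, 0.97, 0.0], [0.0, 0.001, -1.0]]
force: [0.1, 1.0, -2.9]
grip_width: 0.028
gripper_force: 34.8
clock: 6.92
position: [0.503, -0.1085, 0.1741]
ee_rot: [[-0.97, -0.242, -0.001], [-0.242, 0.97, 0.0], [0.001, 0.001, -1.0]]
force: [0.4, -1.1, -3.7]
grip_width: 0.0281
gripper_force: 34.8
[ 0.5034 -0.1086  0.1753] [-0.8493  0.1046 -2.212 ]
```

View pics/s2.png

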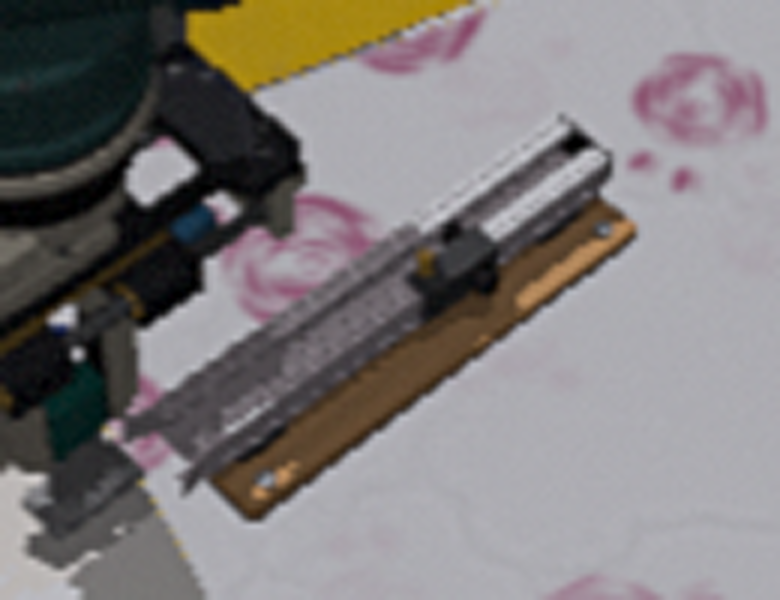

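The side view shows the open mouth with its flares at about (130,425) and (190,485), and the foot hanging at about (85,500) in front of it. The clamp's brass roller is at (425,262). I'll zoom in on the foot and mouth and print the expected pixels for comparison.

```bash
python3 - <<'E'
from h import *
f=grab_frame("side")
im=f["frame"];c=im[195:245,220:285]
c=cv2.convertScaleAbs(cv2.resize(c,None,fx=12,fy=12,interpolation=cv2.INTER_CUBIC),alpha=1.6)
cv2.imwrite("pics/s3.png",c)
a=np.radians(14);X=np.array([-np.sin(a),np.cos(a),0]);Y=np.array([-np.cos(a),-np.sin(a),0]);Z=np.array([0,0,1])
def pts(o,L): 
    P=[o+X*x/1e3+Y*y/1e3+Z*z/1e3 for x,y,z in L]; return (proj(f,P)+.5-[220,195])*12
o=np.array([.5034,-.1086,.0456]);m=np.array([.4621,.0562,0])
print("foot: far-bottom back, nose; far-top back, slope start; head top corners far")
print(pts(o,[(-20,-11,0),(26,-11,0),(-20,-11,10),(14,-11,10),(26,-11,3),(26,11,0),(-14,-8.5,78),(14,-8.5,78),(14,-8.5,46)]))
print("rail mouth top: far, near at -110; at -70; floor mid mouth; board corner")
print(pts(m,[(-110,-16.5,47),(-110,16.5,47),(-70,-16.5,47),(-70,16.5,47),(-70,-6,47),(-70,6,47),(-110,-34,12),(-110,-16.5,26)]))
E
```

```text
foot: far-bottom back, nose; far-top back, slope start; head top corners far
[[121.9635 416.2443]
 [303.8931 285.7448]
 [117.5373 389.5215]
 [253.5639 292.2599]
 [303.0029 277.59  ]
 [234.6891 216.3202]
 [102.9451 170.0601]
 [221.0948  87.7482]
 [232.9276 182.7734]]
rail mouth top: far, near at -110; at -70; floor mid mouth; board corner
[[451.4133 204.6017]
 [346.9984 102.6625]
 [602.5914  95.9729]
 [497.6525  -3.3918]
 [568.9233  64.0934]
 [530.7643  27.9613]
 [512.7633 352.7482]
 [455.2262 261.5007]]
```

View pics/s3.png

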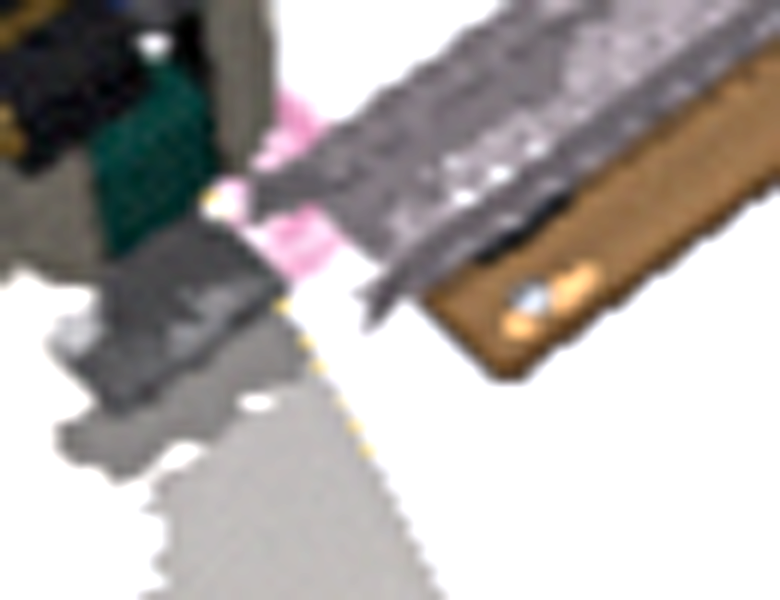

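The zoom shows the nose end at (285,285), the flare tips at (255,205) and (372,315), so the foot is about 2.5 mm too far to the robot side and the nose about 10 mm short of the flares. I'll correct sideways, lower 13.5 mm to the middle of the height range, and start in slowly.

```bash

python3 -m jog '[[0,0,0,-0.0015,0,0.005,255],[0,0,0,-0.0025,0,0.01,255],[0,0,0,-0.0025,0,0.0135,255],[0,0,0,-0.0025,0,0.0135,255]]'
python3 -m jog '[[0,0,0,0,0.003,0,255],[0,0,0,0,0.006,0,255],[0,0,0,0,0.009,0,255],[0,0,0,0,0.012,0,255],[0,0,0,0,0.015,0,255]]'
python3 -m jog '[[0,0,0,0,0.002,0,255],[0,0,0,0,0.004,0,255],[0,0,0,0,0.006,0,255],[0,0,0,0,0.008,0,255],[0,0,0,0,0.01,0,255]]'
python3 - <<'E'
from h import *
F=[]
for i in range(3):
  f=grab_frame("side");s=read_state();F.append(np.r_[s["force"],s["wrist_torque"],s["position"]])
print(np.mean(F,0))
cv2.imwrite("pics/s4.png",cv2.convertScaleAbs(cv2.resize(f["frame"][195:245,220:285],None,fx=12,fy=12,interpolation=cv2.INTER_CUBIC),alpha=1.6))
E
```

```text
clock: 7.58
position: [0.5054, -0.1077, 0.1609]
ee_rot: [[-0.97, -0.243, -0.001], [-0.243, 0.97, 0.0], [0.001, 0.0, -1.0]]
force: [-0.5, -0.0, -3.4]
grip_width: 0.0278
gripper_force: 34.8
clock: 8.2
position: [0.5019, -0.093, 0.1613]
ee_rot: [[-0.97, -0.243, 0.0], [-0.243, 0.97, -0.0], [-0.0, -0.0, -1.0]]
force: [-0.1, 0.2, -2.8]
grip_width: 0.0276
gripper_force: 34.8
clock: 8.82
position: [0.4994, -0.0834, 0.1612]
ee_rot: [[-0.97, -0.243, 0.0], [-0.243, 0.97, 0.0], [-0.0, 0.0, -1.0]]
force: [0.4, 0.3, -4.0]
grip_width: 0.0277
gripper_force: 34.8
[ 0.0782  0.0725 -2.7595  0.0639 -0.023   0.0121  0.4994 -0.0834  0.1613]
```

View pics/s4.png

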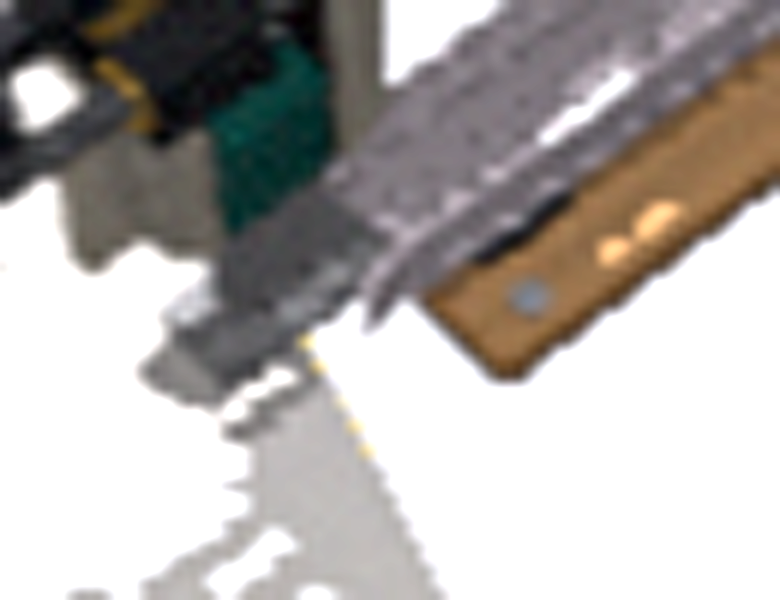

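The nose is now between the flares at about (370,245) with no contact force. I'll go on in small steps and watch the sideways force.

```bash
cat > q.py <<'E'
from h import *
F=[]
for i in range(4):
  grab_frame("side");s=read_state();F.append(np.r_[s["force"],s["wrist_torque"],s["position"]])
F=np.mean(F,0);R=np.array(s["ee_rot"]);print("tool-frame force",R.T@F[:3],"torque",R.T@F[3:6],"pos",F[6:],"in-rail xy(mm)",1e3*np.array([(F[6]-.4887)*-.242+(F[7]+.0505)*.970,(F[6]-.4887)*-.970-(F[7]+.0505)*.242]),s["clock"])
E
python3 -m jog '[[0,0,0,0,0.002,0,255],[0,0,0,0,0.004,0,255],[0,0,0,0,0.006,0,255],[0,0,0,0,0.008,0,255],[0,0,0,0,0.01,0,255]]' | grep force; python3 q.py
python3 -m jog '[[0,0,0,0,0.002,0,255],[0,0,0,0,0.004,0,255],[0,0,0,0,0.006,0,255],[0,0,0,0,0.008,0,255],[0,0,0,0,0.01,0,255]]' | grep force; python3 q.py
```

```text
force: [-0.1, -1.3, -3.7]
gripper_force: 34.8
tool-frame force [-0.2566  0.1143  3.4157] torque [-0.0449 -0.0207 -0.0191] pos [ 0.497  -0.0737  0.1613] in-rail xy(mm) [-24.4887  -2.4615] 9.8
force: [0.2, -0.3, -2.3]
gripper_force: 34.8
tool-frame force [ 0.2339 -0.1176  3.4689] torque [-0.0337 -0.023   0.0005] pos [ 0.4946 -0.064   0.1613] in-rail xy(mm) [-14.4926  -2.4539] 10.625
```

```bash

python3 -m jog '[[0,0,0,0,0.002,0,255],[0,0,0,0,0.004,0,255],[0,0,0,0,0.006,0,255],[0,0,0,0,0.008,0,255],[0,0,0,0,0.01,0,255]]' | grep force; python3 q.py
python3 -m jog '[[0,0,0,0,0.002,0,255],[0,0,0,0,0.004,0,255],[0,0,0,0,0.006,0,255],[0,0,0,0,0.008,0,255],[0,0,0,0,0.01,0,255]]' | grep force; python3 q.py
python3 - <<'E'
from h import *
f=grab_frame("side");cv2.imwrite("pics/s5.png",cv2.convertScaleAbs(cv2.resize(f["frame"][170:240,230:330],None,fx=8,fy=8,interpolation=cv2.INTER_CUBIC),alpha=1.6))
E
```

```text
force: [-0.5, -0.9, -3.9]
gripper_force: 34.8
tool-frame force [0.8086 0.2868 3.3397] torque [-0.1354  0.243   0.0242] pos [ 0.4921 -0.0543  0.1612] in-rail xy(mm) [-4.4653 -2.3915] 11.45
force: [-1.9, -2.4, -3.0]
gripper_force: 34.8
tool-frame force [ 3.7754 -0.3268  3.156 ] torque [-0.0193  0.7682  0.0721] pos [ 0.4896 -0.0446  0.1612] in-rail xy(mm) [ 5.534 -2.353] 12.275
```

View pics/s5.png

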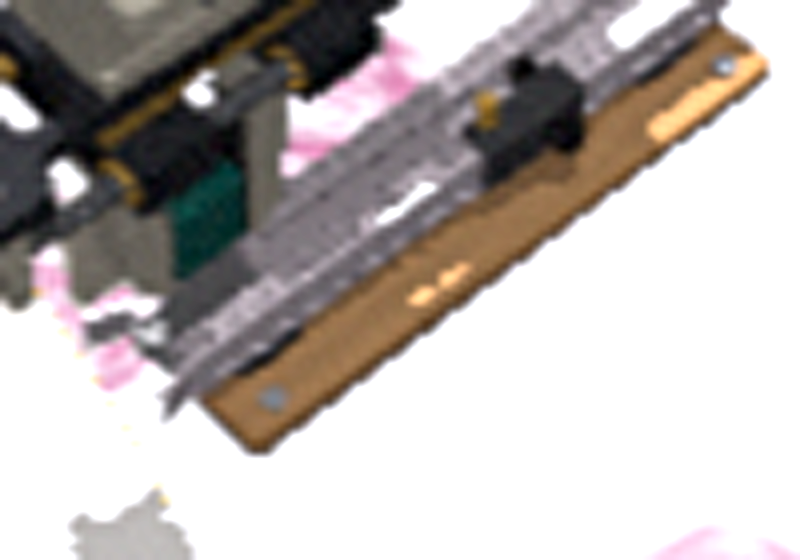

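The foot has entered the channel, with the neck in the slot near (205,270) and the roller ahead at (485,105). A sideways force of 3.8 N shows it rubbing on the far wall, so I'll shift 1.5 mm towards the robot side and go on.

```bash

python3 -m jog '[[0,0,0,0.0008,0,0,255],[0,0,0,0.0015,0,0,255],[0,0,0,0.0015,0.002,0,255]]' | grep force; python3 q.py
python3 -m jog '[[0,0,0,0,0.002,0,255],[0,0,0,0,0.004,0,255],[0,0,0,0,0.006,0,255],[0,0,0,0,0.008,0,255],[0,0,0,0,0.01,0,255]]' | grep force; python3 q.py
python3 -m jog '[[0,0,0,0,0.002,0,255],[0,0,0,0,0.004,0,255],[0,0,0,0,0.006,0,255],[0,0,0,0,0.008,0,255],[0,0,0,0,0.01,0,255]]' | grep force; python3 q.py
```

```text
force: [-0.4, -0.0, -2.9]
gripper_force: 34.8
tool-frame force [ 0.0313 -0.4883  3.1336] torque [-0.0423 -0.0284  0.0215] pos [ 0.4879 -0.043   0.1613] in-rail xy(mm) [ 7.4729 -1.0097] 12.9
force: [-0.4, 1.2, -3.9]
gripper_force: 34.8
tool-frame force [-0.3216  0.1034  3.4053] torque [-0.0489 -0.0118 -0.0016] pos [ 0.4854 -0.0333  0.1613] in-rail xy(mm) [17.4953 -0.927 ] 13.725
force: [-0.7, -0.9, -2.7]
gripper_force: 34.8
tool-frame force [0.5626 0.1529 2.8942] torque [-0.0758  0.0063  0.0168] pos [ 0.4829 -0.0236  0.1612] in-rail xy(mm) [27.5035 -0.9236] 14.55
```

```bash

python3 -m jog '[[0,0,0,0.0003,0.004,0,255],[0,0,0,0.0005,0.008,0,255],[0,0,0,0.0005,0.012,0,255],[0,0,0,0.0005,0.016,0,255],[0,0,0,0.0005,0.02,0,255]]' | grep force; python3 q.py
python3 -m jog '[[0,0,0,0,0.004,0,255],[0,0,0,0,0.008,0,255],[0,0,0,0,0.012,0,255],[0,0,0,0,0.016,0,255],[0,0,0,0,0.02,0,255]]' | grep force; python3 q.py
```

```text
force: [1.3, 0.3, -3.7]
gripper_force: 34.8
tool-frame force [ 0.062  -0.3453  2.9815] torque [-0.0764 -0.0074 -0.0007] pos [ 0.4776 -0.0042  0.1613] in-rail xy(mm) [47.6378 -0.4193] 15.375
force: [0.7, -0.0, -3.2]
gripper_force: 34.8
tool-frame force [ 0.2873 -0.2868  3.1701] torque [-0.0567 -0.0241  0.0052] pos [0.4727 0.0152 0.1613] in-rail xy(mm) [67.6391 -0.3931] 16.2
```

```bash

for i in 1 ; do python3 -m jog '[[0,0,0,0,0.002,0,255],[0,0,0,0,0.004,0,255],[0,0,0,0,0.006,0,255],[0,0,0,0,0.008,0,255],[0,0,0,0,0.01,0,255]]' | grep force; python3 q.py; done
python3 -m jog '[[0,0,0,0,0.001,0,255],[0,0,0,0,0.002,0,255],[0,0,0,0,0.003,0,255],[0,0,0,0,0.004,0,255],[0,0,0,0,0.005,0,255]]' | grep force; python3 q.py
python3 -m jog '[[0,0,0,0,0.001,0,255],[0,0,0,0,0.002,0,255],[0,0,0,0,0.003,0,255],[0,0,0,0,0.004,0,255],[0,0,0,0,0.005,0,255]]' | grep force; python3 q.py
```

```text
force: [-0.8, -1.0, -3.4]
gripper_force: 34.8
tool-frame force [0.2252 0.135  2.8781] torque [-0.0457 -0.0219 -0.0079] pos [0.4703 0.0248 0.1613] in-rail xy(mm) [77.4799 -0.3985] 17.025
force: [-1.1, 0.2, -3.4]
gripper_force: 34.8
tool-frame force [ 0.2139 -0.1756  2.973 ] torque [-0.0484 -0.0053 -0.001 ] pos [0.4691 0.0296 0.1612] in-rail xy(mm) [82.3998 -0.3839] 17.85
force: [0.1, -1.4, -4.3]
gripper_force: 34.8
tool-frame force [-0.3293 -0.5487  3.9147] torque [ 0.0867 -0.0469  0.0353] pos [0.4679 0.0344 0.1612] in-rail xy(mm) [87.363  -0.3469] 18.675
```

```bash

python3 -m jog '[[0,0,0,0,0.001,0,255],[0,0,0,0,0.002,0,255],[0,0,0,0,0.003,0,255],[0,0,0,0,0.004,0,255],[0,0,0,0,0.005,0,255]]' | grep force; python3 q.py
python3 -m jog '[[0,0,0,0,0.001,0,255],[0,0,0,0,0.002,0,255],[0,0,0,0,0.003,0,255],[0,0,0,0,0.004,0,255],[0,0,0,0,0.005,0,255]]' | grep force; python3 q.py
python3 -m jog '[[0,0,0,0,0.001,0,255],[0,0,0,0,0.002,0,255],[0,0,0,0,0.003,0,255],[0,0,0,0,0.004,0,255],[0,0,0,0,0.005,0,255]]' | grep force; python3 q.py
```

```text
force: [0.9, -1.9, -5.0]
gripper_force: 34.8
tool-frame force [-0.1778 -0.8646  4.2847] torque [ 0.2319 -0.026   0.0104] pos [0.4667 0.0393 0.1612] in-rail xy(mm) [92.4349 -0.3645] 19.5
force: [0.4, -1.8, -4.7]
gripper_force: 34.8
tool-frame force [-0.2519 -1.0075  5.0307] torque [ 0.1599 -0.0106  0.018 ] pos [0.4654 0.0442 0.1612] in-rail xy(mm) [97.5011 -0.3599] 20.325
force: [0.6, -0.8, -4.6]
gripper_force: 34.8
tool-frame force [-0.2492  0.4665  4.6062] torque [-0.0597 -0.0254  0.0012] pos [0.4642 0.049  0.1612] in-rail xy(mm) [102.456   -0.3651] 21.15
```

```bash

python3 -m jog '[[0,0,0,0,0.001,0,255],[0,0,0,0,0.002,0,255],[0,0,0,0,0.003,0,255],[0,0,0,0,0.004,0,255],[0,0,0,0,0.005,0,255]]' | grep force; python3 q.py
python3 -m jog '[[0,0,0,0,0.0005,0,255],[0,0,0,0,0.001,0,255],[0,0,0,0,0.0015,0,255],[0,0,0,0,0.002,0,255]]' | grep force; python3 q.py
python3 -m jog '[[0,0,0,0,0.0005,0,255],[0,0,0,0,0.001,0,255],[0,0,0,0,0.0015,0,255],[0,0,0,0,0.002,0,255]]' | grep force; python3 q.py
```

```text
force: [0.9, -0.6, -5.4]
gripper_force: 34.8
tool-frame force [0.1657 0.0995 5.0944] torque [-0.087  -0.0264  0.0029] pos [0.463  0.0539 0.1612] in-rail xy(mm) [107.4537  -0.365 ] 21.975
force: [0.6, -0.0, -4.2]
gripper_force: 34.8
tool-frame force [0.1436 0.4961 5.2776] torque [-0.1026  0.0248  0.0117] pos [0.4626 0.0558 0.1613] in-rail xy(mm) [109.3999  -0.3711] 22.675
force: [-0.5, 0.8, -5.6]
gripper_force: 34.8
tool-frame force [-0.032   1.4625  4.5424] torque [-0.343   0.0093 -0.0166] pos [0.4621 0.0577 0.1613] in-rail xy(mm) [111.4294  -0.3662] 23.375
```

```bash

for k in 1; do python3 -m jog '[[0,0,0,0,0.0005,0,255],[0,0,0,0,0.001,0,255],[0,0,0,0,0.001,0,255]]' | grep force; python3 q.py; done
python3 -m jog '[[0,0,0,0,0.0005,0,255],[0,0,0,0,0.001,0,255],[0,0,0,0,0.001,0,255]]' | grep force; python3 q.py
python3 -m jog '[[0,0,0,0,0.0005,0,255],[0,0,0,0,0.001,0,255],[0,0,0,0,0.001,0,255]]' | grep force; python3 q.py
```

```text
force: [0.5, -0.4, -4.1]
gripper_force: 34.8
tool-frame force [-0.1168 -0.1967  4.305 ] torque [-0.019   0.0114 -0.0071] pos [0.4619 0.0586 0.1612] in-rail xy(mm) [112.277   -0.3551] 23.95
force: [1.4, -0.4, -4.1]
gripper_force: 34.8
tool-frame force [-0.4131 -0.8522  4.7626] torque [ 0.0442 -0.0289 -0.0011] pos [0.4616 0.0596 0.1613] in-rail xy(mm) [113.3424  -0.3644] 24.525
force: [0.2, -0.7, -4.0]
gripper_force: 34.8
tool-frame force [ 0.5847 -1.3504  4.5246] torque [ 0.262  -0.0093  0.0065] pos [0.4614 0.0605 0.1613] in-rail xy(mm) [114.2993  -0.3557] 25.1
```

```bash

python3 -m jog '[[0,0,0,0,0.0005,0,255],[0,0,0,0,0.0005,0,255],[0,0,0,0,0.0005,0,255]]' | grep force; python3 q.py
python3 -m jog '[[0,0,0,0,0.0005,0,255],[0,0,0,0,0.0005,0,255],[0,0,0,0,0.0005,0,255]]' | grep force; python3 q.py
```

```text
force: [0.7, -3.9, -5.0]
gripper_force: 34.8
tool-frame force [ 0.3924 -4.0891  4.8651] torque [0.8428 0.0835 0.0234] pos [0.4613 0.0609 0.1613] in-rail xy(mm) [114.7405  -0.3534] 25.675
force: [1.8, -5.2, -5.8]
gripper_force: 34.8
tool-frame force [ 0.444  -5.7298  4.6692] torque [1.2991 0.096  0.0265] pos [0.4612 0.0613 0.1613] in-rail xy(mm) [115.1346  -0.3495] 26.25
```

The buffer is giving: the push is 5.7 N and rises about 3 to 4 N per mm. I'll set the foot down onto the channel floor and release.

```bash

python3 -m jog '[[0,0,0,0,0,0.0005,255],[0,0,0,0,0,0.001,255],[0,0,0,0,0,0.001,255]]' | grep force; python3 q.py
python3 -m jog '[[0,0,0,0,0,0,165],[0,0,0,0,0,0,150],[0,0,0,0,0,0,130],[0,0,0,0,0,0,110],[0,0,0,0,0,0,100]]' | egrep 'force|width'
python3 -m jog '[[0,0,0,0,0,0,90],[0,0,0,0,0,0,90],[0,0,0,0,0,-0.005,90],[0,0,0,0,0,-0.015,90],[0,0,0,0,0,-0.03,90]]' 
python3 -m jog '[[0,0,0,0,0,-0.03,90],[0,0,0,0,0,-0.06,90],[0,0,0,0,0,-0.1,90],[0,0,0,0,0,-0.14,90],[0,0,0,0,0,-0.18,90]]' 
python3 -m jog '[[0,0,0,0,-0.05,0,90],[0,0,0,0,-0.1,0,90],[0,0,0,0,-0.15,0,90],[0,0,0,0,-0.2,0,90],[0,0,0,0,-0.25,0,90]]' 
python3 - <<'E'
from h import *
a=grab_frame("side");b=grab_frame("top")
cv2.imwrite("pics/f.png",np.hstack([cv2.convertScaleAbs(cv2.resize(x,(400,400),interpolation=cv2.INTER_CUBIC),alpha=1.5) for x in(a["frame"][140:230,240:330],b["frame"][185:275,210:300])]))
E
```

```text
force: [1.5, -7.2, -3.9]
gripper_force: 34.8
tool-frame force [ 0.7528 -6.0265  4.1968] torque [1.2849 0.1051 0.0456] pos [0.4612 0.0613 0.1603] in-rail xy(mm) [115.1231  -0.3717] 26.825
force: [0.1, 1.0, 0.2]
grip_width: 0.0554
gripper_force: 0.0
clock: 28.08
position: [0.4611, 0.0615, 0.1912]
ee_rot: [[-0.97, -0.243, -0.0], [-0.243, 0.97, -0.0], [0.0, 0.0, -1.0]]
force: [-0.5, 0.4, 0.7]
grip_width: 0.0604
gripper_force: 0.0
clock: 28.7
position: [0.4607, 0.0615, 0.3728]
ee_rot: [[-0.97, -0.243, 0.001], [-0.243, 0.97, 0.0], [-0.001, -0.0, -1.0]]
force: [0.8, -0.9, -0.8]
grip_width: 0.0599
gripper_force: 0.0
clock: 29.32
position: [0.5218, -0.1827, 0.3716]
ee_rot: [[-0.97, -0.243, 0.001], [-0.243, 0.97, -0.0], [-0.001, -0.001, -1.0]]
force: [1.4, 0.9, 0.6]
grip_width: 0.0596
gripper_force: 0.0
```

View pics/f.png

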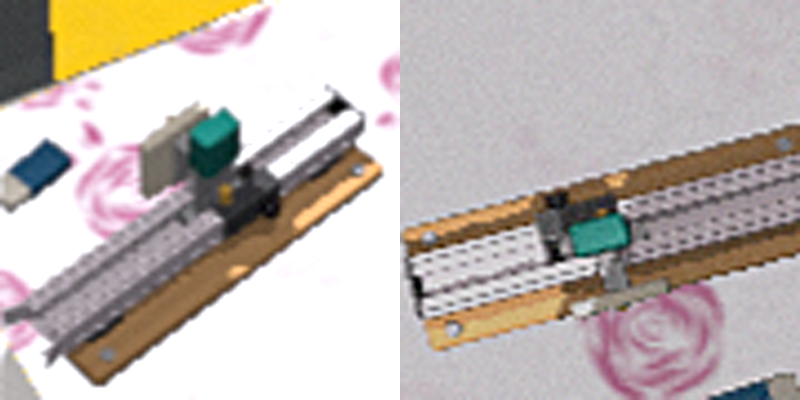

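The hanger sits upright at the clamp, head at (213,145) in the side view and (600,235) in the top view. The tile is on the robot side and the robot is clear of everything.

```bash
python3 -c "
from workcell import *
print(hand_in())"
```

```text
the job is handed in; nothing more can be done
None
```

The teal sample hangs on the rail, pressed about 1.5 mm into the buffer (about 6 N) and released at the clamp; the push and pull on the arm and the final pictures fit the roller being in the notch, and I handed the job in at about 29 s of the 72 s.

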